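# Set the ratchet work rest four clicks higher and lock it

### The job

Grip the orange head of the work rest and pull its column straight up by exactly four clicks of the yellow pawl, counted by feel from where it stands now, then let it gently down until the pawl carries it (no pressing down, no dropping) and let go. Only then swing the red lock lever counter-clockwise to its stop and let go of it. Leave the other things on the table where they are.

Things in the scene. Friction and masses are not known exactly. Their poses are not given: they have to be found in the camera images.
- stand: blue steel work rest screwed to the table: base plate 230 x 100 x 10 mm, a tower 62 x 41 mm, 118 mm high, that holds the column at x = +50 mm, y = 0, and the lock lever's post at x = -50 mm. Origin: centre of the underside of the base plate; z up, x from the lock lever towards the column
- column (a joint): height of the sliding column above its lowest position, m, growing upward (0 to 0.086); it starts on one of its lowest three notches (0 to 0.017). 8 teeth UNEVENLY spaced 8 to 16 mm apart (heights not given, so count the clicks). Column and head weigh 0.4 to 0.75 kg, friction 1 to 2 N. After a click it cannot be lowered back past that tooth
- rest_grip (a point): centre of the orange head on top of the column (one rigid part with it), gripped to lift it: 44 mm along the stand's x, 30 mm along its y, 36 mm high, with two black rubber ridges 8 mm high on top. Axes as the stand's. Grip it from above across the 30 mm; at its lowest there are 10 mm from its underside to the tower
- pawl: yellow sprung pawl, 22 mm wide, on the column's +x side; origin: its pivot pin, 80 mm along the stand's x, 55 mm up. One click: the pull rises 9 to 13 N over about 5 mm of lift as a tooth pushes the pawl aside, falls back within 2 mm, and 1 to 3 mm higher the pawl snaps under: only then is the notch taken. Lowered on it, the column stops dead; keep its load under 35 N (weight alone: 4 to 7.5 N)
- lock_lever (a joint): angle of the red lock lever, rad: 0 = unlocked, arm along the stand's +y; grows counter-clockwise from above; 1.6 = locked, at the stop, arm along the stand's -x. It stays where it is left (starts between 0 and 0.3) and needs about 1.5 to 2 N at its knob
- lock_grip (a point): centre of the free length of the red lever's upright round knob: 16 mm diameter, 60 mm from the pivot, its top 15 mm above this point, and 25 mm of free length from this point down to the arm. Can be pinched from above and led round, the fingers turning or not
- lock_pivot (a point): axis of the lock lever (vertical), a point at the height of the underside of its arm, 33 mm above the table; the knob's centre line runs round it at 60 mm radius
- glue_pen: bystander: yellow glue pen with red cap lying on the table beside the stand (on its -y side), 150 mm long, 26 mm thick; origin: centre of its underside, long axis x
- parts_tray: bystander: open grey parts tray 110 x 80 x 35 mm beside the stand (on its +y side); origin: centre of its underside
- blue_pen: bystander: blue and white stick lying on the table, 130 mm long, 27 mm thick; origin: centre of its underside
- teal_marker: bystander: white marker with teal cap lying on the table, 140 mm long, 17 mm thick; origin: centre of its underside
- comb_strip: bystander: white comb-like plastic strip lying flat, 160 x 22 x 8 mm; origin: centre of its underside
- cutter: bystander: closed green cutter lying flat, 130 x 18 x 15 mm; origin: centre of its underside

How it is judged:
By the outcome, as a careful person would: the job done as asked, in the order asked, and still so for the second after the job is handed in, with the robot touching nothing.
It also fails if it takes over 64 s, if anything falls off the work surface, if the arm or the gripper's body presses on something with over 40 N, if the wrist force passes 120 N, or if a joint passes its speed limit or range.

### The arm

A 6-joint arm with a two-finger parallel gripper is mounted at the origin on the work surface. World frame = base frame: x ahead of the robot, y to its left, z up, the work surface at z = 0. Lengths are in m, angles in rad, forces in N, time in s.
With the tool pointing down it reaches from about 0.325 to 0.9 m from the base axis. Payload 3.5 kg.
Tool frame: the origin (TCP) lies at the very end of the fingers, on their centre line; the grasp point (between the pads) lies 19 mm behind it; z points along the fingers, y is the line along which they close (so a half turn about z gives the same grasp; the last joint's range is limited). The gripper opens to 85 mm and grips with 20 to 120 N. Pads are 22 mm wide; open, the fingers measure 114 mm over their backs; the gripper's body (76 mm by 85 mm) begins 54 mm behind the grasp point. The pads swing forward as they close: fully open they stand 13 mm farther back than shut.
Start: joints at [1.018, 0.276, -0.026, 1.268, 0, 1.467], TCP at [0.272, 0.563, 0.231] pointing down, gripper open.
Joint ranges: [-3.12, 3.12], [-0.85, 1.88], [-1.08, 1.24], [-1.95, 2.15], [-1.57, 1.53], [-3.14, 3.14]. Speed limits (rad/s): [2.57, 2.57, 3.14, 3.14, 3.14, 3.14].

### API

Orientations are given as a unit quaternion [x, y, z, w].
In Python, from plant import manip, eyes gives the robot as it stands. The module is installed in compiled form; this text tells all that it offers.
- The arm moves only by the tool drive_tool, never from a script. Its argument "motion" is a list of rows, each a list of 3 entries, a list of its own where there are three numbers: the shift along the tool's x, y, z each as a share of 0.5 m, from -1 to 1, then the turn, a rotation vector about the tool's x, y, z each as a share of 360 degrees, from -1 to 1, then the closure, from 0 (fully open) to 1 (shut). In form: [[[dx, dy, dz], [ax, ay, az], jaw], ...]. A call has 1 to 8 rows; each row is the pose to reach, as a shift and turn from the pose commanded when the call began, along the tool's axes at that moment, turning the shorter way round; what a row does not reach only later rows make up. A row lasts 1/8 s, in which the tool goes at most 62.5 mm and 10.7 degrees, less where a joint would pass 70% of its speed; a pose out of reach is approached as far as the arm can. A call with a number of a shift or a turn outside -1 to 1 is refused whole. A call with a gripper value outside its range is refused whole. The fingers move at their own pace and stop on an object; "newtons" is the grip in N (left out, the last holds). Time passes only in rows, so rows that repeat a pose let the fingers close. It gives the time, the measured TCP pose, the force, the opening and the grip force at its end, in the units of the state.
- manip.read_state(): the state, without advancing time (a new reading comes with each control period).
- eyes.grab_frame(name): name is "scene" or "top" or "wrist"; returns a dict with "img" (384x512x3 uint8, red, green, blue), "K" (3x3 intrinsics, pixels), "extrinsics" (4x4, takes a point from world to camera coordinates). Camera axes: x right, y up, looking along -z (the intrinsics and any distortion apply to the point x, -y, -z); pixel columns grow to the right and rows downward; lengths in m; the calibration is good to about 2 mm. A picture is of the moment at which its call begins. There is no depth.
- manip.job_done(): hands the job in; it is judged then, once.
Trained networks look in a picture, given as the dict that the camera call returned (one of the last four; its "shot" number tells which), for a name from the list of things; names that differ only in an ending like _2 or _b are one class to them, and where a whole thing is asked for, a point or a joint stands for the part that bears it (a point fixed in the world has none). Each returns a list of dicts, best first, with "conf" (0 to 1); they miss things now and then, are a little off and sometimes report something else, mostly with a low value. They report only what shows in the picture. A call takes as long as a camera call.
- eyes.find_in(picture, name): "box" ([left, top, right, bottom] in pixels, round what is visible of it).
- eyes.silhouettes(picture, name): "pixels" (384x512 bool, what is visible of it) and "box" ([left, top, right, bottom] in pixels, round what is visible of it).
- eyes.landmark_of(picture, name): "centre" ([column, row] in pixels: a listed point, or the origin of a listed thing).
The state is a dict: "t": time; "joints": joint angles; "qd": joint speeds; "joint_torque": joint torques, N m; "tool_pos": TCP position; "tool_rot": TCP orientation; "ft_force": force on the tool from outside, world axes, zero at the start; "wrist_torque": the same for the moment, N m; "grip_width": opening from 0.0 (shut) to 1.0 (fully open); "finger_force": force on a finger pad.
Only numpy, scipy, OpenCV 4.12 (cv2) and the standard library are available. Lean on these libraries where they do the work, as an engineer would, in place of code of your own. Each camera call takes 0.05 s, during which the arm holds its last target. There are 200 camera calls.

## Working session

There is one attempt and no reset: what is moved stays moved. The work goes in short steps, Python scripts to look and compute and a tool call to move; the robot and the scene stay as the last step left them, time stands still between calls to the robot, and variables do not carry over. Pictures are saved under pics/ and viewed, at most 10 in all, crops included, and the job is handed in when it is done.

Besides the shell and the picture viewer there is one more tool, called after "Call:" by a JSON object that holds its "api" and its "payload". drive_tool: Moves the arm, as the interface text tells. Shift numbers are shares of 0.5 m and turn numbers shares of 360 degrees, none past 1 either way. Its arguments: {"type":"object","properties":{"motion":{"type":"array","items":{"type":"array"}},"newtons":{"type":"number"}},"required":["motion"]}

```bash
mkdir -p pics
cat > h.py <<'E'
import numpy as np, cv2
from plant import manip, eyes
def shot(n,fn=None):
    p=eyes.grab_frame(n)
    if fn: cv2.imwrite('pics/'+fn,p['img'][:,:,::-1])
    return p
def ray(p,uv):
    K=p['K'];E=np.array(p['extrinsics']);R=E[:3,:3];t=E[:3,3]
    d=np.array([(uv[0]-K[0][2])/K[0][0],-(uv[1]-K[1][2])/K[1][1],-1.])
    return -R.T@t,R.T@d
def atz(p,uv,z):
    o,d=ray(p,uv);return o+d*(z-o[2])/d[2]
def proj(p,X):
    E=np.array(p['extrinsics']);c=E[:3,:3]@X+E[:3,3];K=p['K']
    return np.array([K[0][2]+K[0][0]*c[0]/-c[2],K[1][2]+K[1][1]*-c[1]/-c[2]])
def tri(a):
    A=np.zeros((3,3));b=np.zeros(3)
    for p,uv in a:
        o,d=ray(p,uv);d=d/np.linalg.norm(d);M=np.eye(3)-np.outer(d,d);A+=M;b+=M@o
    return np.linalg.solve(A,b)
E
python3 - <<'E'
from h import *
np.set_printoptions(precision=4,suppress=True)
P={n:shot(n,n+'0.png') for n in('scene','top','wrist')}
print(P['top'].keys())
for n in ('stand','rest_grip','pawl','lock_grip','lock_pivot','parts_tray','glue_pen'):
    for c in P:
        r=eyes.landmark_of(P[c],n)[:2]
        print(n,c,[(np.round(x['centre'],1),round(x['conf'],2)) for x in r])
print(manip.read_state())
a=np.hstack([P['scene']['img'],P['top']['img']])
cv2.imwrite('pics/both.png',cv2.resize(a,(800,300),interpolation=cv2.INTER_AREA)[:,:,::-1])
E
```

```text
dict_keys(['img', 'K', 'extrinsics', 'shot'])
stand scene [(array([279.3, 240.8]), 0.6)]
stand top [(array([237.5, 172.6]), 0.94)]
stand wrist []
rest_grip scene [(array([267.2, 209. ]), 0.69)]
rest_grip top []
rest_grip wrist []
pawl scene [(array([257.3, 236.5]), 0.59)]
pawl top [(array([244.3, 150. ]), 0.45)]
pawl wrist []
lock_grip scene [(array([309.9, 229.5]), 0.69), (array([264.7, 205.8]), 0.15)]
lock_grip top [(array([201. , 144.1]), 0.65)]
lock_grip wrist []
lock_pivot scene [(array([297.6, 224. ]), 0.9)]
lock_pivot top [(array([233.7, 185.8]), 0.62), (array([214.3, 183. ]), 0.36)]
lock_pivot wrist []
parts_tray scene [(array([295., 281.]), 0.98)]
parts_tray top [(array([198.1, 144.4]), 0.59)]
parts_tray wrist []
glue_pen scene [(array([249.6, 218.2]), 0.72)]
glue_pen top [(array([275.9, 178.2]), 0.62)]
glue_pen wrist []
{'t': 1.2, 'joints': array([ 1.0176,  0.2764, -0.0264,  1.268 , -0.    ,  1.4674]), 'qd': array([ 0.0004,  0.0004,  0.0015,  0.0014, -0.001 , -0.0013]), 'joint_torque': array([ -0.0002, -44.5504,  29.5563,   0.0011,  -0.0001,   0.    ]), 'tool_pos': array([0.2718, 0.5628, 0.2313]), 'tool_rot': array([0.223 , 0.9748, 0.    , 0.    ]), 'ft_force': array([ 0.2471, -0.5266,  0.3962]), 'wrist_torque': array([0.0253, 0.0058, 0.0329]), 'finger_force': 0.0, 'grip_width': 1.0010127271362261}
```

View pics/scene0.png

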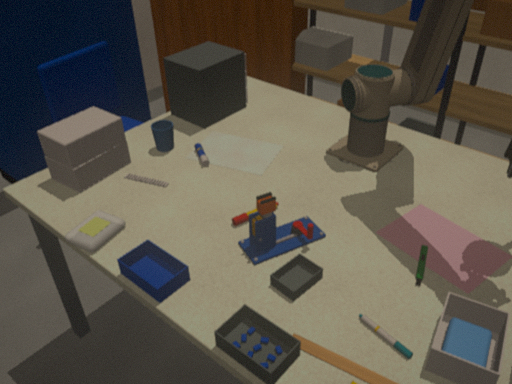

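View pics/top0.png

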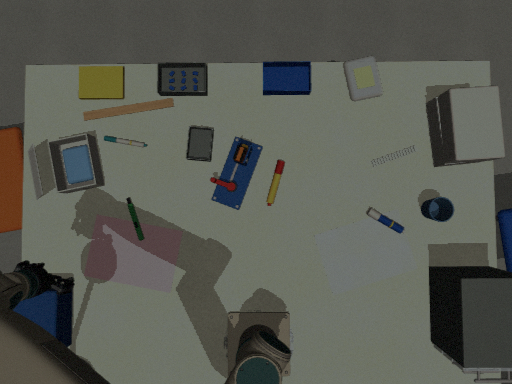

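The scene view shows the stand at about (280,240), with the orange head at (266,205) and the red lever at (305,229). The top view shows the base plate centred at (237,173), the head at (241,153) and the knob at (214,181).

Run:
```python
from h import *
np.set_printoptions(precision=4,suppress=True)
p=shot('top');s=shot('scene')
for uv,z in (((237.5,172.6),0),((241,153),.16),((234,186),.033),((214,181),.06)): print(uv,atz(p,uv,z))
h=cv2.cvtColor(p['img'],cv2.COLOR_RGB2HSV)
m=((h[:,:,0]>100)&(h[:,:,0]<130)&(h[:,:,1]>120)).astype(np.uint8); m[:130]=0;m[212:]=0;m[:,:205]=0;m[:,270:]=0
pts=np.argwhere(m)[:,::-1]
W=np.array([atz(p,q,.01)[:2] for q in pts]).astype(np.float32)
r=cv2.minAreaRect(W);print(len(W),r,cv2.boxPoints(r))
print('tri grip', [atz(s,(267.2,209),z) for z in(.14,.16,.18)])
print(np.array(p['extrinsics']),p['K'])
w=shot('wrist');print(np.array(w['extrinsics']),w['K'])
```

```text
(237.5, 172.6) [0.5676 0.0678 0.    ]
(241, 153) [0.6151 0.0479 0.16  ]
(234, 186) [0.5207 0.0777 0.033 ]
(214, 181) [0.5363 0.1409 0.06  ]
1466 ((0.5666894912719727, 0.07034666836261749), (0.09678514301776886, 0.22777163982391357), 69.10674285888672) [[ 0.443   0.0658]
 [ 0.6558 -0.0155]
 [ 0.6903  0.0749]
 [ 0.4776  0.1562]]
tri grip [array([0.6197, 0.0617, 0.14  ]), array([0.6391, 0.078 , 0.16  ]), array([0.6585, 0.0944, 0.18  ])]
[[-0.0066 -1.     -0.0066 -0.0024]
 [ 0.9987 -0.0069  0.0513 -0.5326]
 [-0.0513 -0.0063  0.9987 -1.4517]
 [ 0.      0.      0.      1.    ]] [[436.7508   0.     259.2907]
 [  0.     436.7508 182.5595]
 [  0.       0.       1.    ]]
[[ 0.435   0.9004  0.0005 -0.6249]
 [-0.8602  0.4158 -0.2952  0.0381]
 [-0.266   0.128   0.9554 -0.3784]
 [ 0.      0.      0.      1.    ]] [[278.4044   0.     259.6886]
 [  0.     278.4044 188.6358]
 [  0.       0.       1.    ]]
```

Call:
{"api": "drive_tool", "payload": {"motion": [[[0,0,-0.12],[0,0,0],0],[[-0.988,-0.629,-0.138],[0,0,-0.0136],0],[[-0.988,-0.629,-0.138],[0,0,-0.0136],0],[[-0.988,-0.629,-0.138],[0,0,-0.0136],0],[[-0.988,-0.629,-0.138],[0,0,-0.0136],0],[[-0.988,-0.629,-0.138],[0,0,-0.0136],0],[[-0.988,-0.629,-0.138],[0,0,-0.0136],0],[[-0.988,-0.629,-0.138],[0,0,-0.0136],0]]}}

```text
t: 2.35
tool_pos: [0.5028, 0.189, 0.2984]
tool_rot: [0.181, 0.983, 0.0, 0.0]
ft_force: [1.5, -0.7, -0.7]
grip_width: 0.999
finger_force: 0.0
```

Call:
{"api": "drive_tool", "payload": {"motion": [[[-0.2,-0.16,0],[0,0,0],0],[[-0.2,-0.16,0],[0,0,0],0],[[-0.2,-0.16,0],[0,0,0],0],[[-0.2,-0.16,0],[0,0,0],0],[[-0.2,-0.16,0],[0,0,0],0]]}}

```text
t: 2.98
tool_pos: [0.5661, 0.0817, 0.2981]
tool_rot: [0.18, 0.984, 0.0, -0.0]
ft_force: [0.3, -0.1, -0.5]
grip_width: 1.002
finger_force: 0.0
```

Run:
```python
from h import *
np.set_printoptions(precision=4,suppress=True)
st=manip.read_state();print(st['tool_pos'],st['tool_rot'],st['ft_force'])
w=shot('wrist','w1.png');t=shot('top');s=shot('scene')
for n in ('stand','rest_grip','pawl','lock_grip','lock_pivot'):
    L=[]
    for nm,p in(('w',w),('t',t),('s',s)):
        r=eyes.landmark_of(p,n)[:2]
        print(n,nm,[(np.round(x['centre'],1),round(x['conf'],2)) for x in r])
        if r and r[0]['conf']>.4:L.append((p,r[0]['centre']))
    if len(L)>1:print(tri(L))
c=np.array([.5667,.0703]);a=np.deg2rad(-20.9);X=np.array([np.cos(a),np.sin(a)]);Y=np.array([-X[1],X[0]])
im=w['img'].copy()
def d(x,y,z):
    q=proj(w,np.r_[c+x*X+y*Y,z]);cv2.circle(im,tuple(int(round(v)) for v in q),2,(0,255,0),-1)
for x in(-.115,.115):
    for y in(-.05,.05): d(x,y,.01)
d(-.05,0,.033)
for x in(.028,.072):
    for y in(-.015,.015):d(x,y,.164)
cv2.imwrite('pics/w1o.png',im[:,:,::-1])
```

```text
[0.5661 0.0817 0.2981] [ 0.1803  0.9836  0.0001 -0.0002] [ 0.2539 -0.1461 -0.4685]
stand w [(array([252.5, 158. ]), 0.8)]
stand t [(array([238.1, 172.2]), 0.76)]
stand s [(array([280.2, 237.7]), 0.59)]
[0.569  0.0664 0.0084]
rest_grip w [(array([252.1, 222.3]), 0.7), (array([168.3, 165.7]), 0.26)]
rest_grip t [(array([241.1, 154.3]), 0.47)]
rest_grip s [(array([266.4, 209.4]), 0.84)]
[0.6163 0.0517 0.1334]
pawl w []
pawl t [(array([243.8, 153. ]), 0.46)]
pawl s [(array([255.9, 238.2]), 0.62)]
[0.6337 0.04   0.0365]
lock_grip w [(array([299.2, 123.6]), 0.76)]
lock_grip t []
lock_grip s [(array([308.4, 226.6]), 0.73)]
[0.5402 0.1435 0.0719]
lock_pivot w []
lock_pivot t [(array([232.7, 185.2]), 0.96)]
lock_pivot s [(array([294.7, 225.9]), 0.88), (array([294.8, 283.3]), 0.67)]
[0.5237 0.0819 0.0306]
```

View pics/w1o.png

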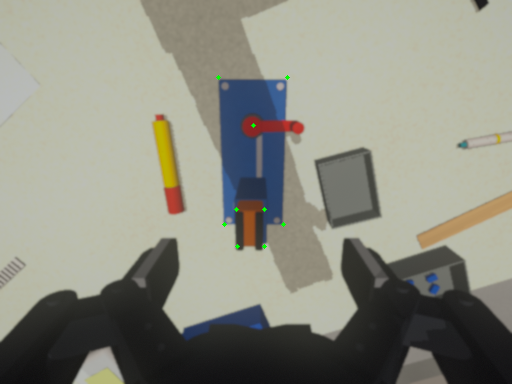

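The wrist view shows the lever pivot at (253,125) and the knob at (298,128). The head top runs over columns 236–266 and rows 200–249, which agrees with my green overlay to about 2 px. Next I check the head height.

Run:
```python
from h import *
w=shot('wrist');s=shot('scene')
c=np.array([.5667,.0703]);a=np.deg2rad(-20.9);X=np.array([np.cos(a),np.sin(a)]);Y=np.array([-X[1],X[0]])
def box(p,x0,x1,y0,y1,z0,z1):
    q=np.array([proj(p,np.r_[c+x*X+y*Y,z]) for x in(x0,x1) for y in(y0,y1) for z in(z0,z1)]);return np.r_[q.min(0),q.max(0)].round(1)
for p in(s,w):
    print([ (r['box'],r['conf']) for r in eyes.find_in(p,'rest_grip')[:2]])
    r=eyes.silhouettes(p,'rest_grip')
    if r: print('sil',r[0]['box'],r[0]['pixels'].sum())
    h=cv2.cvtColor(p['img'],cv2.COLOR_RGB2HSV)
    m=((h[:,:,0]>5)&(h[:,:,0]<18)&(h[:,:,1]>150)&(h[:,:,2]>60)); m[:190]=0;m[260:]=0;m[:,:225]=0;m[:,290:]=0
    q=np.argwhere(m);print('orange',q.min(0)[::-1],q.max(0)[::-1],len(q))
    for hh in(-.01,0,.008,.016):print(hh,box(p,.028,.072,-.015,.015,.128+hh,.172+hh))
im=s['img'][180:270,225:335].copy()
cv2.imwrite('pics/crop1.png',cv2.resize(im,None,fx=7,fy=6,interpolation=cv2.INTER_CUBIC)[:,:,::-1])
for n,x,y,z in(('tower top c',.05,0,.118),('tower+x+y',.081,.02,.118),('tower-x+y',.019,.02,.118),('head bot',.028,.015,.128)):print(n,proj(s,np.r_[c+x*X+y*Y,z]))
```

```text
[([255.0, 193.4, 277.9, 219.3], 0.85)]
sil [255.0, 195.6, 278.2, 221.8] 376
orange [234 197] [277 230] 205
-0.01 [255.6 194.2 276.2 218.8]
0 [255.6 191.1 276.3 215.8]
0.008 [255.5 188.6 276.3 213.4]
0.016 [255.4 186.1 276.3 211. ]
[([237.7, 199.0, 263.7, 251.5], 0.75)]
sil [237.0, 198.8, 262.8, 251.2] 1325
orange [239 201] [262 243] 596
-0.01 [236.9 194.3 265.1 244.2]
0 [236.2 196.9 265.2 248.8]
0.008 [235.5 199.2 265.4 252.6]
0.016 [234.9 201.5 265.6 256.6]
tower top c [266.09910668 213.0389427 ]
tower+x+y [259.39142176 221.03149598]
tower-x+y [280.13199852 213.48066151]
head bot [276.21672492 210.53321057]
```

View pics/crop1.png

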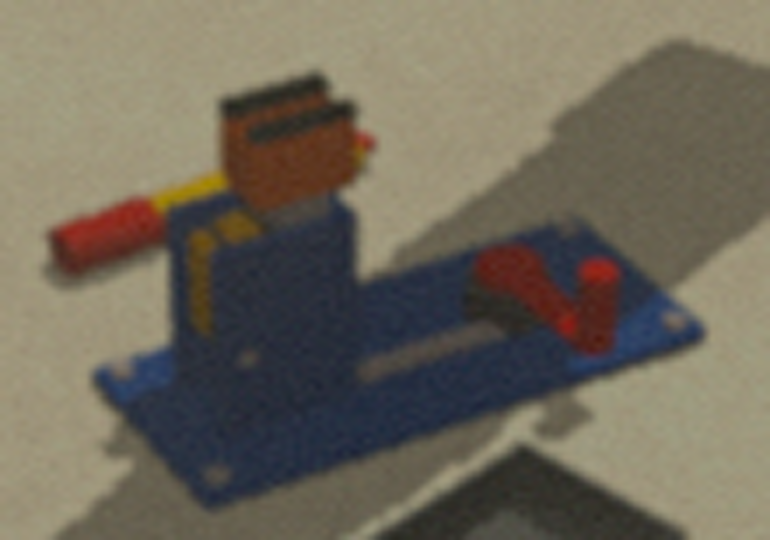

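The crop shows the head resting low, with its ridges at about (262,194) and its underside near row 214, so its centre is near z = 0.147. The knob stands at about (310,228).

Call:
{"api": "drive_tool", "payload": {"motion": [[[-0.111,-0.023,0],[0,0,0],0],[[-0.111,-0.023,0.1],[0,0,0],0],[[-0.111,-0.023,0.2],[0,0,0],0.2],[[-0.111,-0.023,0.25],[0,0,0],0.2],[[-0.111,-0.023,0.3],[0,0,0],0.2],[[-0.111,-0.023,0.325],[0,0,0],0.2],[[-0.111,-0.023,0.325],[0,0,0],0.2],[[-0.111,-0.023,0.325],[0,0,0],0.2]], "newtons": 60}}

```text
t: 5.18
tool_pos: [0.6156, 0.0499, 0.1368]
tool_rot: [0.181, 0.983, 0.0, 0.001]
ft_force: [0.1, 0.4, -0.4]
grip_width: 0.797
finger_force: 0.0
```

Run:
```python
from h import *
p=shot('wrist','w2.png');s=shot('scene')
im=np.hstack([p['img'][184:384,110:410],cv2.resize(s['img'][170:270,215:335],(240,200))])
cv2.imwrite('pics/g1.png',im[:,:,::-1])
```

```text
(no output)
```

View pics/g1.png

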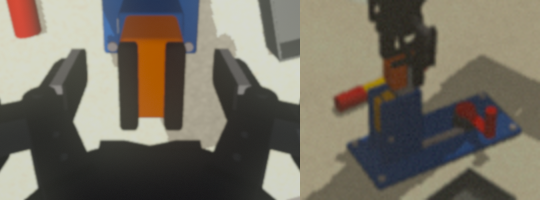

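The head is centred between the fingers: head at columns 118–183, fingers at 87 and 213 in the crop. I lower 5 mm and close.

Call:
{"api": "drive_tool", "payload": {"motion": [[[0,0,0.01],[0,0,0],0.2],[[0,0,0.01],[0,0,0],0.5],[[0,0,0.01],[0,0,0],0.6],[[0,0,0.01],[0,0,0],0.75],[[0,0,0.01],[0,0,0],1],[[0,0,0.01],[0,0,0],1],[[0,0,0.01],[0,0,0],1],[[0,0,0.01],[0,0,0],1]], "newtons": 60}}

```text
t: 6.28
tool_pos: [0.6149, 0.0508, 0.1308]
tool_rot: [0.181, 0.983, 0.001, 0.0]
ft_force: [-0.5, 5.3, 1.3]
grip_width: 0.344
finger_force: 60.4
```

Call:
{"api": "drive_tool", "payload": {"motion": [[[0,0,0],[0,0,0],1],[[0,0,0],[0,0,0],1]]}}

```text
t: 6.52
tool_pos: [0.6149, 0.0508, 0.1308]
tool_rot: [0.181, 0.983, 0.001, 0.0]
ft_force: [0.3, 4.8, 1.6]
grip_width: 0.346
finger_force: 60.4
```

Call:
{"api": "drive_tool", "payload": {"motion": [[[0,0.0016,0],[0,0,0],1],[[0,0.0016,-0.002],[0,0,0],1],[[0,0.0016,-0.004],[0,0,0],1],[[0,0.0016,-0.004],[0,0,0],1]]}}

```text
t: 7.02
tool_pos: [0.6149, 0.0507, 0.1318]
tool_rot: [0.181, 0.983, 0.0, -0.0]
ft_force: [3.0, 3.3, -6.3]
grip_width: 0.345
finger_force: 59.8
```

Call:
{"api": "drive_tool", "payload": {"motion": [[[0,0,-0.002],[0,0,0],1],[[0,0,-0.003],[0,0,0],1],[[0,0,-0.003],[0,0,0],1]]}}

```text
t: 7.4
tool_pos: [0.6148, 0.0508, 0.1325]
tool_rot: [0.181, 0.983, 0.0, -0.0]
ft_force: [5.0, 3.2, -10.8]
grip_width: 0.347
finger_force: 60.0
```

Call:
{"api": "drive_tool", "payload": {"motion": [[[0,0,-0.002],[0,0,0],1],[[0,0,-0.003],[0,0,0],1],[[0,0,-0.003],[0,0,0],1]]}}

```text
t: 7.78
tool_pos: [0.6148, 0.0508, 0.1331]
tool_rot: [0.181, 0.983, 0.0, -0.001]
ft_force: [6.7, 5.0, -16.0]
grip_width: 0.345
finger_force: 60.3
```

Call:
{"api": "drive_tool", "payload": {"motion": [[[0,0,-0.002],[0,0,0],1],[[0,0,-0.003],[0,0,0],1],[[0,0,-0.003],[0,0,0],1]]}}

```text
t: 8.15
tool_pos: [0.6148, 0.0508, 0.1344]
tool_rot: [0.181, 0.983, 0.0, -0.001]
ft_force: [7.2, 4.3, -16.0]
grip_width: 0.341
finger_force: 60.4
```

Call:
{"api": "drive_tool", "payload": {"motion": [[[0,0,-0.002],[0,0,0],1],[[0,0,-0.003],[0,0,0],1],[[0,0,-0.003],[0,0,0],1]]}}

```text
t: 8.52
tool_pos: [0.6148, 0.0508, 0.1358]
tool_rot: [0.181, 0.983, 0.0, -0.001]
ft_force: [7.8, 3.6, -17.1]
grip_width: 0.343
finger_force: 60.4
```

Call:
{"api": "drive_tool", "payload": {"motion": [[[0,0,-0.002],[0,0,0],1],[[0,0,-0.003],[0,0,0],1],[[0,0,-0.003],[0,0,0],1]]}}

```text
t: 8.9
tool_pos: [0.6148, 0.0508, 0.1388]
tool_rot: [0.181, 0.983, 0.0, -0.0]
ft_force: [4.9, 3.6, -9.0]
grip_width: 0.346
finger_force: 62.4
```

Call:
{"api": "drive_tool", "payload": {"motion": [[[0,0,-0.002],[0,0,0],1],[[0,0,-0.003],[0,0,0],1],[[0,0,-0.003],[0,0,0],1]]}}

```text
t: 9.28
tool_pos: [0.6148, 0.0508, 0.1404]
tool_rot: [0.181, 0.983, 0.0, -0.0]
ft_force: [5.4, 4.1, -9.6]
grip_width: 0.348
finger_force: 62.3
```

Call:
{"api": "drive_tool", "payload": {"motion": [[[0,0,-0.002],[0,0,0],1],[[0,0,-0.003],[0,0,0],1],[[0,0,-0.003],[0,0,0],1]]}}

```text
t: 9.65
tool_pos: [0.6148, 0.0508, 0.1407]
tool_rot: [0.181, 0.983, 0.0, -0.001]
ft_force: [5.9, 3.6, -15.1]
grip_width: 0.345
finger_force: 61.7
```

Call:
{"api": "drive_tool", "payload": {"motion": [[[0,0,-0.002],[0,0,0],1],[[0,0,-0.003],[0,0,0],1],[[0,0,-0.003],[0,0,0],1]]}}

```text
t: 10.02
tool_pos: [0.6148, 0.0508, 0.142]
tool_rot: [0.181, 0.983, 0.0, -0.001]
ft_force: [7.5, 3.4, -16.0]
grip_width: 0.343
finger_force: 61.5
```

Call:
{"api": "drive_tool", "payload": {"motion": [[[0,0,-0.002],[0,0,0],1],[[0,0,-0.003],[0,0,0],1],[[0,0,-0.003],[0,0,0],1]]}}

```text
t: 10.4
tool_pos: [0.6148, 0.0508, 0.1433]
tool_rot: [0.181, 0.983, 0.0, -0.001]
ft_force: [6.7, 3.2, -16.4]
grip_width: 0.34
finger_force: 61.5
```

Call:
{"api": "drive_tool", "payload": {"motion": [[[0,0,-0.002],[0,0,0],1],[[0,0,-0.003],[0,0,0],1],[[0,0,-0.003],[0,0,0],1]]}}

```text
t: 10.78
tool_pos: [0.6148, 0.0508, 0.144]
tool_rot: [0.181, 0.983, 0.0, -0.001]
ft_force: [9.3, 4.0, -19.6]
grip_width: 0.342
finger_force: 61.0
```

Call:
{"api": "drive_tool", "payload": {"motion": [[[0,0,-0.002],[0,0,0],1],[[0,0,-0.003],[0,0,0],1],[[0,0,-0.003],[0,0,0],1]]}}

```text
t: 11.15
tool_pos: [0.6148, 0.0507, 0.1481]
tool_rot: [0.181, 0.983, 0.0, -0.0]
ft_force: [4.4, 3.3, -6.9]
grip_width: 0.343
finger_force: 62.6
```

Call:
{"api": "drive_tool", "payload": {"motion": [[[0,0,-0.002],[0,0,0],1],[[0,0,-0.003],[0,0,0],1],[[0,0,-0.003],[0,0,0],1]]}}

```text
t: 11.52
tool_pos: [0.6148, 0.0508, 0.1486]
tool_rot: [0.181, 0.983, 0.0, -0.0]
ft_force: [5.9, 3.3, -12.7]
grip_width: 0.342
finger_force: 62.1
```

Call:
{"api": "drive_tool", "payload": {"motion": [[[0,0,-0.002],[0,0,0],1],[[0,0,-0.003],[0,0,0],1],[[0,0,-0.003],[0,0,0],1]]}}

```text
t: 11.9
tool_pos: [0.6148, 0.0508, 0.1495]
tool_rot: [0.181, 0.983, 0.0, -0.001]
ft_force: [6.9, 4.1, -15.0]
grip_width: 0.341
finger_force: 61.8
```

Call:
{"api": "drive_tool", "payload": {"motion": [[[0,0,-0.002],[0,0,0],1],[[0,0,-0.003],[0,0,0],1],[[0,0,-0.003],[0,0,0],1]]}}

```text
t: 12.28
tool_pos: [0.6148, 0.0508, 0.1508]
tool_rot: [0.181, 0.983, 0.0, -0.001]
ft_force: [6.8, 4.3, -16.2]
grip_width: 0.343
finger_force: 61.7
```

Call:
{"api": "drive_tool", "payload": {"motion": [[[0,0,-0.002],[0,0,0],1],[[0,0,-0.003],[0,0,0],1],[[0,0,-0.003],[0,0,0],1]]}}

```text
t: 12.65
tool_pos: [0.6148, 0.0507, 0.1518]
tool_rot: [0.181, 0.983, 0.0, -0.001]
ft_force: [7.8, 3.8, -17.6]
grip_width: 0.348
finger_force: 61.4
```

Run:
```python
from h import *
w=shot('wrist','w3.png');s=shot('scene','s3.png')
a=cv2.imread('pics/w2.png');b=w['img'][:,:,::-1]
o=cv2.resize(cv2.imread('pics/scene0.png')[170:260,225:325],(300,270));n=cv2.resize(s['img'][170:260,225:325,::-1],(300,270))
cv2.imwrite('pics/g3.png',np.vstack([np.hstack([a[184:384,110:410],b[184:384,110:410]]),np.hstack([o,n])]))
print([(r['box'],r['conf']) for r in eyes.find_in(s,'rest_grip')[:1]],[(r['box'],r['conf']) for r in eyes.find_in(w,'rest_grip')[:1]])
```

```text
[([252.3, 191.8, 273.4, 220.4], 0.61)] [([226.8, 201.2, 297.0, 327.5], 0.56)]
```

View pics/g3.png

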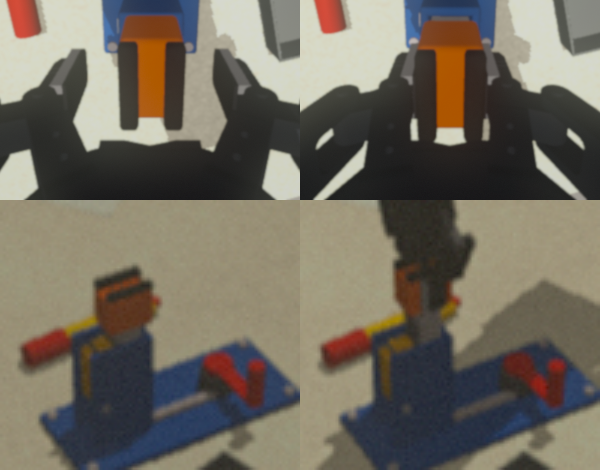

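The head's underside has risen about 22 px in the 3× scene crop, roughly 21 mm, so the grip isn't slipping. Two peaks are passed and the third rise is under way.

Call:
{"api": "drive_tool", "payload": {"motion": [[[0,0,-0.002],[0,0,0],1],[[0,0,-0.003],[0,0,0],1],[[0,0,-0.003],[0,0,0],1]]}}

```text
t: 13.22
tool_pos: [0.6148, 0.0508, 0.1553]
tool_rot: [0.181, 0.983, 0.0, -0.0]
ft_force: [4.5, 4.4, -9.2]
grip_width: 0.341
finger_force: 62.5
```

Call:
{"api": "drive_tool", "payload": {"motion": [[[0,0,-0.002],[0,0,0],1],[[0,0,-0.003],[0,0,0],1],[[0,0,-0.003],[0,0,0],1]]}}

```text
t: 13.6
tool_pos: [0.6148, 0.0508, 0.1573]
tool_rot: [0.181, 0.983, 0.0, -0.0]
ft_force: [4.5, 4.4, -7.5]
grip_width: 0.341
finger_force: 62.6
```

Call:
{"api": "drive_tool", "payload": {"motion": [[[0,0,-0.002],[0,0,0],1],[[0,0,-0.002],[0,0,0],1]]}}

```text
t: 13.85
tool_pos: [0.6148, 0.0508, 0.1575]
tool_rot: [0.181, 0.983, 0.0, -0.0]
ft_force: [6.1, 3.0, -11.2]
grip_width: 0.34
finger_force: 62.1
```

Call:
{"api": "drive_tool", "payload": {"motion": [[[0,0,-0.002],[0,0,0],1],[[0,0,-0.002],[0,0,0],1]]}}

```text
t: 14.1
tool_pos: [0.6148, 0.0508, 0.1579]
tool_rot: [0.181, 0.983, 0.0, -0.001]
ft_force: [6.8, 3.8, -13.6]
grip_width: 0.346
finger_force: 61.8
```

Call:
{"api": "drive_tool", "payload": {"motion": [[[0,0,-0.002],[0,0,0],1],[[0,0,-0.002],[0,0,0],1]]}}

```text
t: 14.35
tool_pos: [0.6148, 0.0508, 0.1586]
tool_rot: [0.181, 0.983, 0.0, -0.001]
ft_force: [7.5, 3.5, -15.1]
grip_width: 0.345
finger_force: 61.7
```

Call:
{"api": "drive_tool", "payload": {"motion": [[[0,0,-0.002],[0,0,0],1],[[0,0,-0.002],[0,0,0],1]]}}

```text
t: 14.6
tool_pos: [0.6148, 0.0508, 0.1595]
tool_rot: [0.181, 0.983, 0.0, -0.001]
ft_force: [7.9, 3.8, -15.6]
grip_width: 0.342
finger_force: 61.6
```

Call:
{"api": "drive_tool", "payload": {"motion": [[[0,0,-0.002],[0,0,0],1],[[0,0,-0.002],[0,0,0],1]]}}

```text
t: 14.85
tool_pos: [0.6148, 0.0508, 0.1604]
tool_rot: [0.181, 0.983, 0.0, -0.001]
ft_force: [6.8, 3.0, -15.4]
grip_width: 0.344
finger_force: 61.6
```

Call:
{"api": "drive_tool", "payload": {"motion": [[[0,0,-0.002],[0,0,0],1],[[0,0,-0.002],[0,0,0],1]]}}

```text
t: 15.1
tool_pos: [0.6148, 0.0508, 0.1609]
tool_rot: [0.181, 0.983, 0.0, -0.001]
ft_force: [8.9, 3.6, -17.4]
grip_width: 0.343
finger_force: 61.2
```

Call:
{"api": "drive_tool", "payload": {"motion": [[[0,0,-0.002],[0,0,0],1],[[0,0,-0.002],[0,0,0],1]]}}

```text
t: 15.35
tool_pos: [0.6148, 0.0508, 0.1633]
tool_rot: [0.181, 0.983, 0.0, -0.001]
ft_force: [3.5, 2.5, -9.7]
grip_width: 0.349
finger_force: 62.6
```

Call:
{"api": "drive_tool", "payload": {"motion": [[[0,0,-0.002],[0,0,0],1],[[0,0,-0.002],[0,0,0],1]]}}

```text
t: 15.6
tool_pos: [0.6149, 0.0508, 0.1657]
tool_rot: [0.181, 0.983, 0.0, -0.0]
ft_force: [3.1, 4.1, -5.9]
grip_width: 0.344
finger_force: 62.8
```

Call:
{"api": "drive_tool", "payload": {"motion": [[[0,0,-0.002],[0,0,0],1],[[0,0,-0.002],[0,0,0],1]]}}

```text
t: 15.85
tool_pos: [0.6148, 0.0508, 0.167]
tool_rot: [0.181, 0.983, 0.0, -0.0]
ft_force: [2.2, 3.9, -5.8]
grip_width: 0.34
finger_force: 62.9
```

Call:
{"api": "drive_tool", "payload": {"motion": [[[0,0,-0.002],[0,0,0],1],[[0,0,-0.002],[0,0,0],1]]}}

```text
t: 16.1
tool_pos: [0.6148, 0.0508, 0.1681]
tool_rot: [0.181, 0.983, 0.0, -0.0]
ft_force: [2.8, 4.2, -5.8]
grip_width: 0.341
finger_force: 62.9
```

Call:
{"api": "drive_tool", "payload": {"motion": [[[0,0,-0.002],[0,0,0],1],[[0,0,-0.002],[0,0,0],1]]}}

```text
t: 16.35
tool_pos: [0.6149, 0.0507, 0.1691]
tool_rot: [0.181, 0.983, 0.0, 0.0]
ft_force: [2.7, 3.0, -5.2]
grip_width: 0.344
finger_force: 62.9
```

Call:
{"api": "drive_tool", "payload": {"motion": [[[0,0,0.001],[0,0,0],1],[[0,0,0.002],[0,0,0],1],[[0,0,0.002],[0,0,0],1]]}}

```text
t: 16.73
tool_pos: [0.6149, 0.0508, 0.1682]
tool_rot: [0.181, 0.983, 0.0, 0.0]
ft_force: [1.9, 3.8, -3.1]
grip_width: 0.343
finger_force: 63.0
```

Call:
{"api": "drive_tool", "payload": {"motion": [[[0,0,0.001],[0,0,0],1],[[0,0,0.001],[0,0,0],1]]}}

```text
t: 16.98
tool_pos: [0.6149, 0.0508, 0.1675]
tool_rot: [0.181, 0.983, 0.0, -0.0]
ft_force: [2.4, 3.7, -4.0]
grip_width: 0.345
finger_force: 63.0
```

Call:
{"api": "drive_tool", "payload": {"motion": [[[0,0,0.001],[0,0,0],1],[[0,0,0.001],[0,0,0],1]]}}

```text
t: 17.23
tool_pos: [0.6149, 0.0508, 0.167]
tool_rot: [0.181, 0.983, 0.0, -0.0]
ft_force: [2.1, 4.6, -4.3]
grip_width: 0.343
finger_force: 63.0
```

Call:
{"api": "drive_tool", "payload": {"motion": [[[0,0,0.001],[0,0,0],1],[[0,0,0.001],[0,0,0],1]]}}

```text
t: 17.48
tool_pos: [0.6149, 0.0508, 0.1665]
tool_rot: [0.181, 0.983, 0.0, -0.0]
ft_force: [2.7, 4.9, -2.4]
grip_width: 0.342
finger_force: 63.0
```

Call:
{"api": "drive_tool", "payload": {"motion": [[[0,0,0.001],[0,0,0],1],[[0,0,0.001],[0,0,0],1]]}}

```text
t: 17.73
tool_pos: [0.6148, 0.0507, 0.1659]
tool_rot: [0.181, 0.983, 0.0, -0.0]
ft_force: [1.9, 4.7, -5.0]
grip_width: 0.343
finger_force: 63.0
```

Call:
{"api": "drive_tool", "payload": {"motion": [[[0,0,0.001],[0,0,0],1],[[0,0,0.001],[0,0,0],1]]}}

```text
t: 17.98
tool_pos: [0.6149, 0.0507, 0.1654]
tool_rot: [0.181, 0.983, 0.0, -0.0]
ft_force: [2.4, 4.0, -3.8]
grip_width: 0.343
finger_force: 63.0
```

Call:
{"api": "drive_tool", "payload": {"motion": [[[0,0,0.001],[0,0,0],1],[[0,0,0.001],[0,0,0],1]]}}

```text
t: 18.23
tool_pos: [0.6149, 0.0508, 0.1649]
tool_rot: [0.181, 0.983, 0.0, -0.0]
ft_force: [1.7, 4.9, -3.3]
grip_width: 0.345
finger_force: 63.0
```

Call:
{"api": "drive_tool", "payload": {"motion": [[[0,0,0.001],[0,0,0],1],[[0,0,0.001],[0,0,0],1]]}}

```text
t: 18.48
tool_pos: [0.6149, 0.0507, 0.1645]
tool_rot: [0.181, 0.983, 0.0, -0.0]
ft_force: [1.8, 4.3, -3.3]
grip_width: 0.343
finger_force: 63.0
```

Call:
{"api": "drive_tool", "payload": {"motion": [[[0,0,0.001],[0,0,0],1],[[0,0,0.001],[0,0,0],1]]}}

```text
t: 18.73
tool_pos: [0.6149, 0.0507, 0.164]
tool_rot: [0.181, 0.983, 0.0, -0.0]
ft_force: [1.8, 4.7, -3.1]
grip_width: 0.347
finger_force: 63.0
```

Call:
{"api": "drive_tool", "payload": {"motion": [[[0,0,0.001],[0,0,0],1],[[0,0,0.001],[0,0,0],1]]}}

```text
t: 18.98
tool_pos: [0.6149, 0.0508, 0.1638]
tool_rot: [0.181, 0.983, 0.0, 0.0]
ft_force: [0.7, 5.2, -2.1]
grip_width: 0.344
finger_force: 63.2
```

Call:
{"api": "drive_tool", "payload": {"motion": [[[0,0,0.001],[0,0,0],1],[[0,0,0.001],[0,0,0],1]]}}

```text
t: 19.23
tool_pos: [0.6149, 0.0507, 0.1637]
tool_rot: [0.181, 0.983, 0.0, 0.0]
ft_force: [-0.2, 4.2, 3.1]
grip_width: 0.342
finger_force: 63.6
```

Call:
{"api": "drive_tool", "payload": {"motion": [[[0,0,0.001],[0,0,0],1],[[0,0,0.001],[0,0,0],1]]}}

```text
t: 19.48
tool_pos: [0.6149, 0.0507, 0.1636]
tool_rot: [0.181, 0.983, 0.0, 0.0]
ft_force: [-2.2, 4.8, 5.8]
grip_width: 0.345
finger_force: 64.1
```

The column stopped dead at z ≈ 0.1637, after four force peaks. I ease off the small press, then open.

Call:
{"api": "drive_tool", "payload": {"motion": [[[0,0,-0.0008],[0,0,0],1],[[0,0,-0.0014],[0,0,0],1],[[0,0,-0.0014],[0,0,0],1]]}}

```text
t: 19.85
tool_pos: [0.6149, 0.0507, 0.1637]
tool_rot: [0.181, 0.983, 0.0, 0.0]
ft_force: [-1.0, 5.5, 2.9]
grip_width: 0.343
finger_force: 64.1
```

Call:
{"api": "drive_tool", "payload": {"motion": [[[0,0,0],[0,0,0],0.5],[[0,0,0],[0,0,0],0.3],[[0,0,0],[0,0,0],0.2],[[0,0,0],[0,0,0],0.2],[[0,0,0],[0,0,0],0.2]]}}

```text
t: 20.48
tool_pos: [0.6149, 0.0505, 0.1632]
tool_rot: [0.181, 0.983, -0.0, -0.0]
ft_force: [-0.5, 0.1, 0.5]
grip_width: 0.796
finger_force: 0.0
```

Call:
{"api": "drive_tool", "payload": {"motion": [[[0,0,-0.06],[0,0,0],0.2],[[0,0,-0.16],[0,0,0],0.2],[[0.06,0.08,-0.22],[0,0,0],0.2],[[0.2,0.11,-0.22],[0,0,0],0.2],[[0.2,0.11,-0.2],[0,0,0],0.4],[[0.2,0.11,-0.2],[0,0,0],0.4],[[0.2,0.11,-0.2],[0,0,0],0.4],[[0.2,0.11,-0.2],[0,0,0],0.4]]}}

```text
t: 21.48
tool_pos: [0.5421, 0.137, 0.2631]
tool_rot: [0.182, 0.983, -0.0, 0.0]
ft_force: [0.1, 0.6, -0.3]
grip_width: 0.597
finger_force: 0.0
```

Run:
```python
from h import *
np.set_printoptions(precision=4,suppress=True)
st=manip.read_state();print(st['t'],st['tool_pos'],st['tool_rot'])
w=shot('wrist','w4.png');s=shot('scene','s4.png');t=shot('top')
for n in ('rest_grip','lock_grip','lock_pivot'):
    L=[]
    for nm,p in(('w',w),('t',t),('s',s)):
        r=eyes.landmark_of(p,n)[:1]
        print(n,nm,[(np.round(x['centre'],1),round(x['conf'],2)) for x in r])
        if r and r[0]['conf']>.4:L.append((p,r[0]['centre']))
    if len(L)>1:print(tri(L))
print([(r['box'],r['conf']) for r in eyes.find_in(s,'rest_grip')[:1]])
c=np.array([.5667,.0703]);a=np.deg2rad(-20.9);X=np.array([np.cos(a),np.sin(a)]);Y=np.array([-X[1],X[0]])
im=w['img'].copy()
for th in(0,.1,.2,.3,1.6):
  for z,col in((.07,(0,255,0)),(.085,(0,255,255))):
    q=proj(w,np.r_[c-.05*X+.06*(np.cos(th)*Y-np.sin(th)*X),z]);print(th,z,q);cv2.circle(im,tuple(int(v) for v in q),1,col,-1)
h=cv2.cvtColor(w['img'],cv2.COLOR_RGB2HSV)
cv2.imwrite('pics/w4o.png',np.hstack([im,cv2.resize(s['img'][160:270,225:325],(279,384-77))[:307] if 0 else cv2.copyMakeBorder(cv2.resize(s['img'][170:270,225:325],(280,280)),0,104,0,0,0)])[:,:,::-1])
```

```text
21.475 [0.5421 0.137  0.2631] [ 0.1818  0.9833 -0.0001  0.0001]
rest_grip w [(array([203.6, 291.5]), 0.67)]
rest_grip t [(array([237.1, 153. ]), 0.73)]
rest_grip s [(array([266.5, 197.3]), 0.63)]
[0.6147 0.0555 0.1756]
lock_grip w [(array([267.4, 159.9]), 0.63)]
lock_grip t []
lock_grip s [(array([309.1, 231.5]), 0.71)]
[0.5415 0.1457 0.056 ]
lock_pivot w [(array([220. , 160.1]), 0.58)]
lock_pivot t [(array([229.5, 186.2]), 0.6)]
lock_pivot s [(array([295.6, 226. ]), 0.81)]
[0.5224 0.0883 0.0334]
[([255.4, 183.9, 277.1, 221.0], 0.83)]
0 0.07 [265.1565 163.9952]
0 0.085 [265.4006 166.6901]
0.1 0.07 [264.9332 159.1728]
0.1 0.085 [265.1688 161.6699]
0.2 0.07 [264.2156 154.3495]
0.2 0.085 [264.4206 156.6463]
0.3 0.07 [263.0032 149.5749]
0.3 0.085 [263.1553 151.6712]
1.6 0.07 [212.2422 113.3945]
1.6 0.085 [210.0473 113.8982]
```

View pics/w4o.png

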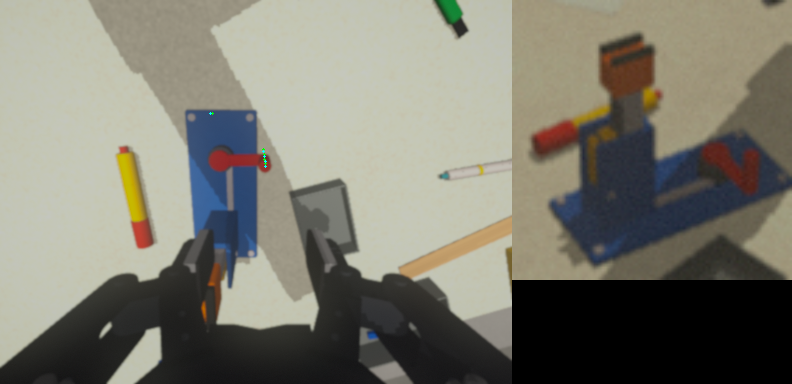

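The wrist view shows the knob at (265,161), a lever angle of about 0.1, and the pivot at (220,160). The scene crop shows the head standing raised on its own. I descend over the knob.

Call:
{"api": "drive_tool", "payload": {"motion": [[[0.017,0.013,0],[0,0,0],0.6],[[0.017,0.013,0.1],[0,0,0],0.6],[[0.017,0.013,0.2],[0,0,0],0.6],[[0.017,0.013,0.27],[0,0,0],0.6],[[0.017,0.013,0.33],[0,0,0],0.6],[[0.017,0.013,0.33],[0,0,0],0.6]], "newtons": 25}}

```text
t: 22.88
tool_pos: [0.5324, 0.1469, 0.0957]
tool_rot: [0.181, 0.983, -0.001, -0.003]
ft_force: [0.5, 0.4, -0.1]
grip_width: 0.398
finger_force: 0.0
```

Run:
```python
from h import *
st=manip.read_state();print(st['tool_pos'],st['ft_force'],st['grip_width'])
w=shot('wrist')
cv2.imwrite('pics/w5.png',w['img'][100:384,80:440,::-1])
```

```text
[0.53238024 0.14690234 0.09572735] [ 0.53039905  0.36568851 -0.09105815] 0.3983681683266707
```

View pics/w5.png

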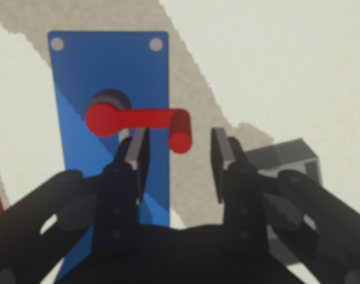

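The knob is centred between the fingers, at crop column 180 against a finger midpoint of 181.

Call:
{"api": "drive_tool", "payload": {"motion": [[[0,0,0.04],[0,0,0],0.6],[[0,0,0.076],[0,0,0],0.6],[[0,0,0.076],[0,0,0],0.6]]}}

```text
t: 23.3
tool_pos: [0.5345, 0.1468, 0.0596]
tool_rot: [0.181, 0.983, -0.0, -0.001]
ft_force: [0.3, 0.1, -0.3]
grip_width: 0.4
finger_force: 0.0
```

Call:
{"api": "drive_tool", "payload": {"motion": [[[0,0,0],[0,0,0],0.75],[[0,0,0],[0,0,0],0.85],[[0,0,0],[0,0,0],1],[[0,0,0],[0,0,0],1],[[0,0,0],[0,0,0],1]], "newtons": 25}}

```text
t: 23.92
tool_pos: [0.5357, 0.1458, 0.0611]
tool_rot: [0.182, 0.983, -0.001, 0.001]
ft_force: [-3.0, -4.8, 5.2]
grip_width: 0.176
finger_force: 24.7
```

Call:
{"api": "drive_tool", "payload": {"motion": [[[0,0,-0.006],[0,0,0],1],[[0.0274,-0.0064,-0.006],[0,0,0],1],[[0.0274,-0.0064,-0.006],[0,0,0],1],[[0.054,-0.0202,-0.006],[0,0,0],1],[[0.054,-0.0202,-0.006],[0,0,0],1],[[0.0764,-0.04,-0.006],[0,0,0],1],[[0.0764,-0.04,-0.006],[0,0,0],1],[[0.0764,-0.04,-0.006],[0,0,0],1]]}}

```text
t: 24.92
tool_pos: [0.4883, 0.1467, 0.0618]
tool_rot: [0.179, 0.984, 0.005, -0.005]
ft_force: [-5.4, 12.7, -8.4]
grip_width: 0.16
finger_force: 24.9
```

Run:
```python
from h import *
np.set_printoptions(precision=4,suppress=True)
st=manip.read_state();print(st['tool_pos'],st['ft_force'],st['wrist_torque'],st['joints'])
w=shot('wrist','w6.png');t=shot('top','t6.png');s=shot('scene','s6.png')
for n in ('lock_grip','lock_pivot'):
    for nm,p in(('w',w),('t',t),('s',s)):
        r=eyes.landmark_of(p,n)[:1]
        for x in r: print(n,nm,np.round(x['centre'],1),round(x['conf'],2),atz(p,x['centre'],.07 if 'grip' in n else .045))
im=np.hstack([w['img'][100:384,80:440],cv2.resize(s['img'][180:270,235:345],(347,284))])
cv2.imwrite('pics/g6.png',im[:,:,::-1])
```

```text
[0.4883 0.1467 0.0618] [-5.3501 12.6875 -8.3743] [2.6297 0.9635 0.2243] [ 0.1571  0.2323 -0.4763  0.8685  0.0138  0.5178]
lock_grip w [259.4 259.7] 0.76 [0.4945 0.1439 0.07  ]
lock_grip t [213.6 192.1] 0.68 [0.4999 0.1412 0.07  ]
lock_grip s [321.  224.6] 0.46 [0.5125 0.1606 0.07  ]
lock_pivot t [234.2 184.4] 0.75 [0.5255 0.0762 0.045 ]
lock_pivot s [295.1 226.2] 0.66 [0.538  0.0932 0.045 ]
```

View pics/g6.png

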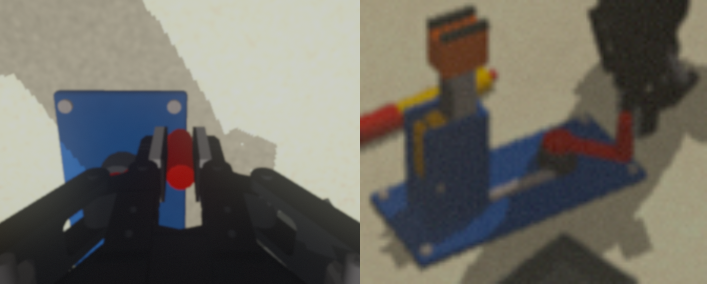

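The fingers still hold the knob, but it sits about 7 mm off-centre along the pads because the lever really started near 0. I correct the arc for that.

Call:
{"api": "drive_tool", "payload": {"motion": [[[0.0246,-0.0132,0],[0,0,0],1],[[0.0246,-0.0132,0],[0,0,0],1],[[0.0354,-0.0346,0],[0,0,0],1],[[0.0354,-0.0346,0],[0,0,0],1],[[0.0418,-0.0576,0],[0,0,0],1],[[0.0418,-0.0576,0],[0,0,0],1],[[0.0418,-0.0576,0],[0,0,0],1]]}}

```text
t: 26.25
tool_pos: [0.4552, 0.1245, 0.0618]
tool_rot: [0.18, 0.984, 0.002, -0.008]
ft_force: [-13.9, 8.6, 0.8]
grip_width: 0.098
finger_force: 21.2
```

The width reads 8 mm, so the pads hold only the knob's edge. I open, re-centre and grip again.

Call:
{"api": "drive_tool", "payload": {"motion": [[[0,0,0],[0,0,0],0.6],[[0,0,0],[0,0,0],0.6],[[0,0,0],[0,0,0],0.6]]}}

```text
t: 26.62
tool_pos: [0.4651, 0.1223, 0.0646]
tool_rot: [0.181, 0.983, 0.0, 0.002]
ft_force: [0.2, 0.2, 0.4]
grip_width: 0.404
finger_force: 0.0
```

Run:
```python
from h import *
np.set_printoptions(precision=4,suppress=True)
st=manip.read_state();T=st['tool_pos'];print(T,st['ft_force'],st['tool_rot'])
w=shot('wrist','w7.png');t=shot('top','t7.png')
h=cv2.cvtColor(w['img'],cv2.COLOR_RGB2HSV)
m=(((h[:,:,0]<6)|(h[:,:,0]>174))&(h[:,:,1]>150)&(h[:,:,2]>90)).astype(np.uint8)
n,l,sx,ce=cv2.connectedComponentsWithStats(m)
for i in range(1,n):
    if sx[i][4]>40: print(sx[i],ce[i])
r=eyes.landmark_of(w,'lock_grip')[:1];print(r)
tx=np.array([-.934,.357]);ty=np.array([.357,.934])
pv=np.array([.521,.0883])
for k in r:
  for z in(.06,.07,.08):
    q=atz(w,k['centre'],z);d=q[:2]-T[:2];print(z,q,'rel TCP tx,ty',d@tx,d@ty,'rel piv',(q[:2]-pv)@tx,(q[:2]-pv)@ty)
print('TCP px',proj(w,T),'pivot px',proj(w,np.r_[pv,.045]))
im=w['img'].copy();cv2.imwrite('pics/g7.png',np.hstack([im[90:384,80:440],cv2.resize(t['img'][130:220,190:280],(294,294))])[:,:,::-1])
```

```text
[0.4651 0.1223 0.0646] [0.236  0.2439 0.4408] [0.1814 0.9834 0.0004 0.0019]
[ 223  220   49  101 2728] [249.5275 273.8072]
[ 63 268  15  11 126] [ 69.6746 273.0159]
[{'centre': [260.3, 247.2], 'conf': 0.86}]
0.06 [0.4709 0.1201 0.06  ] rel TCP tx,ty -0.006152813824476085 9.212033879528762e-05 rel piv 0.0581805650647782 0.011849499186147024
0.07 [0.4656 0.1221 0.07  ] rel TCP tx,ty -0.000552285691426603 4.855854385922117e-05 rel piv 0.06378109319782768 0.011805937391210955
0.08 [0.4604 0.1241 0.08  ] rel TCP tx,ty 0.0050482424416229245 4.996748923121819e-06 rel piv 0.0693816213308772 0.011762375596274854
TCP px [260.1767 241.5724] pivot px [243.2913 310.4071]
```

View pics/g7.png

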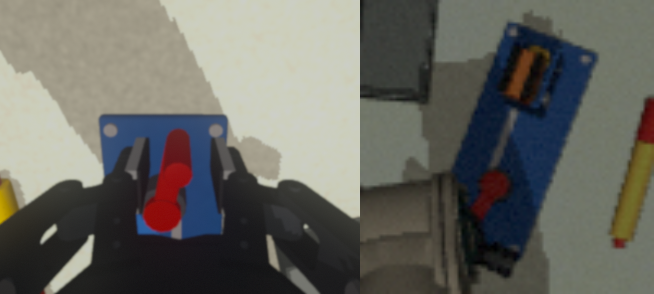

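The knob's top disc is at about (177,178) in the crop, between the pads, with the lever at roughly 1.38 rad. The pads had been gripping too high on the knob. I go lower, shift back 4 mm and regrip.

Call:
{"api": "drive_tool", "payload": {"motion": [[[-0.008,0,0],[0,0,0],0.6],[[-0.008,0,0.014],[0,0,0],0.6],[[-0.008,0,0.026],[0,0,0],0.6],[[-0.008,0,0.026],[0,0,0],0.6]]}}

```text
t: 27.28
tool_pos: [0.4655, 0.1207, 0.0493]
tool_rot: [0.181, 0.983, -0.0, -0.001]
ft_force: [0.2, 0.3, -1.2]
grip_width: 0.402
finger_force: 0.0
```

Call:
{"api": "drive_tool", "payload": {"motion": [[[0,0,0],[0,0,0],0.8],[[0,0,0],[0,0,0],1],[[0,0,0],[0,0,0],1],[[0,0,0],[0,0,0],1]], "newtons": 25}}

```text
t: 27.78
tool_pos: [0.4664, 0.1208, 0.0502]
tool_rot: [0.181, 0.983, -0.0, -0.0]
ft_force: [-0.2, -0.2, -1.3]
grip_width: 0.176
finger_force: 24.6
```

Call:
{"api": "drive_tool", "payload": {"motion": [[[0.001,-0.008,0],[0,0,0],1],[[0.002,-0.015,0],[0,0,0],1],[[0.002,-0.022,0],[0,0,0],1],[[0.002,-0.027,0],[0,0,0],1],[[0.002,-0.027,0],[0,0,0],1]]}}

```text
t: 28.4
tool_pos: [0.4595, 0.1103, 0.0502]
tool_rot: [0.18, 0.984, 0.002, -0.001]
ft_force: [-2.1, 5.4, -0.0]
grip_width: 0.18
finger_force: 25.0
```

Call:
{"api": "drive_tool", "payload": {"motion": [[[0,-0.004,0],[0,0,0],1],[[0,-0.004,0],[0,0,0],1]]}}

```text
t: 28.65
tool_pos: [0.4589, 0.1089, 0.0502]
tool_rot: [0.18, 0.984, 0.003, -0.002]
ft_force: [-2.3, 7.3, -0.3]
grip_width: 0.178
finger_force: 25.0
```

Call:
{"api": "drive_tool", "payload": {"motion": [[[0,-0.004,0],[0,0,0],1],[[0,-0.004,0],[0,0,0],1]]}}

```text
t: 28.9
tool_pos: [0.4587, 0.1088, 0.0502]
tool_rot: [0.18, 0.984, 0.005, -0.001]
ft_force: [-1.2, 13.3, -1.8]
grip_width: 0.178
finger_force: 25.2
```

Call:
{"api": "drive_tool", "payload": {"motion": [[[0,-0.004,0],[0,0,0],1],[[0,-0.004,0],[0,0,0],1]]}}

```text
t: 29.15
tool_pos: [0.4587, 0.1087, 0.0503]
tool_rot: [0.179, 0.984, 0.008, -0.001]
ft_force: [0.6, 17.9, -4.4]
grip_width: 0.177
finger_force: 25.6
```

The lever is at its stop: position fixed while the force rises. I ease off, let go and retreat.

Call:
{"api": "drive_tool", "payload": {"motion": [[[0,0.005,0],[0,0,0],1],[[0,0.005,0],[0,0,0],0.6],[[0,0.005,0],[0,0,0],0.6],[[0,0.005,0],[0,0,0],0.6],[[0,0.005,-0.08],[0,0,0],0.6],[[0,0.005,-0.2],[0,0,0],0.6],[[0.1,0.105,-0.32],[0,0,0],0.6],[[0.1,0.3,-0.36],[0,0,0],0.6]]}}

```text
t: 30.15
tool_pos: [0.4533, 0.2065, 0.2142]
tool_rot: [0.183, 0.983, 0.001, 0.002]
ft_force: [1.5, -1.3, 0.2]
grip_width: 0.401
finger_force: 0.0
```

Call:
{"api": "drive_tool", "payload": {"motion": [[[0,0.3,0],[0,0,0],0.6],[[0,0.3,0],[0,0,0],0.6],[[0,0.3,0],[0,0,0],0.6],[[0,0.3,0],[0,0,0],0.6]]}}

```text
t: 30.65
tool_pos: [0.5071, 0.3478, 0.2106]
tool_rot: [0.18, 0.984, -0.0, 0.0]
ft_force: [0.4, -0.8, 0.4]
grip_width: 0.399
finger_force: 0.0
```

Run:
```python
from h import *
np.set_printoptions(precision=4,suppress=True)
st=manip.read_state();print(st['t'],st['tool_pos'],st['ft_force'])
t=shot('top','t8.png');s=shot('scene','s8.png')
for n,z in (('stand',0),('lock_grip',.067),('lock_pivot',.033),('rest_grip',.18),('glue_pen',0),('parts_tray',0)):
    for nm,p in(('t',t),('s',s)):
        r=eyes.landmark_of(p,n)[:1]
        for x in r: print(n,nm,np.round(x['centre'],1),round(x['conf'],2),atz(p,x['centre'],z))
cr=np.array([.5667,.0703]);X=np.array([.934,-.357]);Y=np.array([.357,.934])
print('pred knob 1.6',[proj(p,np.r_[cr-.11*X,.08]) for p in(t,s)],'head box rows for lift .033/.025', [proj(s,np.r_[cr+.05*X,.146+h]) for h in(.025,.033)],eyes.find_in(s,'rest_grip')[:1])
for p,nm in((t,'t'),(s,'s')):
  h=cv2.cvtColor(p['img'],cv2.COLOR_RGB2HSV);m=(((h[:,:,0]<6)|(h[:,:,0]>174))&(h[:,:,1]>150)&(h[:,:,2]>60)).astype(np.uint8)
  n,l,sx,ce=cv2.connectedComponentsWithStats(m);print(nm,[(sx[i].tolist(),ce[i].round()) for i in range(1,n) if sx[i][4]>15])
```

```text
30.65 [0.5071 0.3478 0.2106] [ 0.3885 -0.7723  0.4076]
stand t [237.7 170.9] 0.75 [0.5734 0.0671 0.    ]
stand s [279.5 241.4] 0.69 [0.5751 0.0679 0.    ]
lock_grip t [223.7 202.6] 0.59 [0.4658 0.1089 0.067 ]
lock_grip s [315.5 211. ] 0.45 [0.4704 0.1131 0.067 ]
lock_pivot t [231.2 184.4] 0.68 [0.5261 0.0869 0.033 ]
lock_pivot s [296.  224.6] 0.6 [0.5194 0.0827 0.033 ]
rest_grip t [394.6 155.8] 0.21 [ 0.601  -0.4104  0.18  ]
rest_grip s [264.1 198.4] 0.91 [0.6303 0.0608 0.18  ]
glue_pen t [275.4 177.8] 0.65 [ 0.549  -0.0606  0.    ]
glue_pen s [249.6 215.7] 0.56 [ 0.5424 -0.0728  0.    ]
parts_tray t [202.4 143.8] 0.88 [0.6667 0.1869 0.    ]
parts_tray s [293.6 281.2] 0.78 [ 0.67    0.1894 -0.    ]
pred knob 1.6 [array([223.142 , 203.1691]), array([316.0125, 205.7578])] head box rows for lift .033/.025 [array([265.8908, 196.8983]), array([265.8586, 194.3911])] [{'box': [254.9, 186.3, 278.4, 216.0], 'conf': 0.94}]
t [([275, 160, 9, 14, 85], array([279., 167.])), ([222, 182, 14, 24, 126], array([228., 192.]))]
s [([293, 205, 25, 23, 132], array([305., 219.])), ([233, 214, 15, 10, 83], array([240., 218.]))]
```

```bash
python3 -c "
from plant import manip
print(manip.job_done())"
```

```text
the job is handed in; nothing more can be done
None
```

I pulled the column up four felt clicks, let it down gently onto the pawl and released it, then swung the red lock lever to its stop, let go and handed the job in; during the swing the fingers slipped towards the knob's edge, so I let go and gripped it again before the stop.

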